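# Wind the gluing press down one turn

## Task

Wind the small gluing press down on the neck blank: with the fingertips or the outside of the fingers, push the hand wheel round by its upright handle exactly one full turn clockwise (seen from above), so that the handle stands at the fixed pointer again. Only push the handle, do not grip it; do not wind backwards or run on past the pointer, then leave the wheel standing and move clear. Leave the bottle, pot, mallet and offcut where they are.

Things in the scene. Friction and masses are not known exactly. Their poses are not given: they have to be found in the camera images.
- wheel (a joint): Turn of the hand wheel about its vertical axis, rad: 0 at the start, growing clockwise seen from above; one full turn is 6.283. Stiff (about 3 to 5 N at the handle); it stays where it is left, can also turn backwards (below 0), and no stop ends the turn. One turn lowers the press pad by 8 mm on to the wood.
- handle (a point): Centre of the upright handle near the wheel's rim: a pale wooden sleeve, 25 mm in diameter, 58 mm tall, from 199 to 257 mm above the bench, its axis 68 mm from the wheel's axis. This point is on its axis half-way up (228 mm above the bench). The sleeve spins freely on its pin and its frame with it: use only the position.
- sleeve: The same handle, the pale wooden sleeve itself: 25 mm in diameter, 58 mm tall; origin at the centre of its foot, 199 mm above the bench; z up.
- hub (a point): Fixed point on the wheel's axis, 228 mm above the bench (level with the handle's centre). x axis: level, towards the pointer, where the handle stands at the start (any direction) and must stand again; z up. The wheel lies flat below: dark steel, three spokes, 176 mm over the rim, rim top at 195 mm, hub top at 203 mm.
- pointer (a point): Top centre of the fixed aluminium pointer: a 12 mm wide arm under the wheel with an upturned blade, 20 mm long (radially) and 10 mm wide, just outside the rim, its middle 109 mm from the wheel's axis, its top 195 mm above the bench, level with the rim. It does not turn with the wheel.
- press: The gluing press, fixed to the bench: grey base 160 x 260 mm, 30 mm high, two steel columns and a grey bridge (70 x 260 mm, top at 155 mm, column nuts to 165 mm) that carries the wheel. A wooden neck blank 260 mm long lies clamped across the bed. Origin: underside centre, below the wheel's axis; y axis along the bridge, z up.
- glue: White glue bottle, loose, 56 mm in diameter, 150 mm tall, standing; origin at the centre of its underside. Not to be moved.
- pot: Dark wooden pot, loose, 84 mm over the rim, 65 mm tall; origin at the centre of its underside. Not to be moved.
- mallet: Wooden mallet, loose, lying on the bench, 225 mm long, 60 mm high, head 60 x 100 mm; its x axis runs from handle to head, origin on the underside 15 mm behind the head. Not to be moved.
- offcut: Wooden offcut block, loose, 90 x 40 x 28 mm, lying flat; origin at the centre of its underside. Not to be moved.

How it is judged:
On the way, in this order (a step that is already met when the one before it is completed fails the run):
1. the wheel has been pushed a quarter turn clockwise, with the fingers pushing on its handle (value of joint wheel above 1.57 rad and contact force between the fingers and sleeve above 0.3 N).
2. the wheel has been pushed three quarters of a turn clockwise, with the fingers pushing on its handle (value of joint wheel above 4.71 rad and contact force between the fingers and sleeve above 0.3 N).
At the end, for the whole second after the job is handed in: The wheel stands still one full turn clockwise from its start, within 0.17 rad (10 degrees, 12 mm at the handle), so the handle is back at the pointer; bottle, pot, mallet and offcut are within 15 mm of where they were (value of joint wheel between 6.113 and 6.453 rad and velocity of joint wheel between -0.05 and 0.05 rad/s and distance of each of glue, pot, mallet, offcut from where it was at the start of the episode below 0.015 m); the robot touches nothing.
It fails at once if the wheel is run on more than 20 degrees past the full turn (value of joint wheel above 6.633 rad).
It fails at once if the wheel is wound backwards more than 17 degrees from its start (value of joint wheel below -0.3 rad).
It fails at once if the handle is gripped (the middle between the finger pads lies inside the handle) instead of being pushed (horizontal distance between the grasp point and handle below 0.012 m and height (world z) of the grasp point between 0.19 and 0.257 m).
It fails at once if a bystander is moved more than 15 mm, carried or tipped (distance of any of glue, pot, mallet, offcut from where it was at the start of the episode above 0.015 m or angle between any of glue, pot, mallet, offcut's own z axis and vertical above 0.3 rad).
It also fails if it takes over 58 s, if anything falls off the work surface, if the arm or the gripper's body presses on something with over 40 N, if the wrist force passes 120 N, or if a joint passes its speed limit or range.

## Robot

A 7-joint arm with a two-finger parallel gripper is mounted at the origin on the work surface. World frame = base frame: x ahead of the robot, y to its left, z up, the work surface at z = 0. Lengths are in m, angles in rad, forces in N, time in s.
With the tool pointing down it reaches from about 0.425 to 0.925 m from the base axis. Payload 6.8 kg.
Tool frame: the origin (TCP) lies at the centre of the arm's flange, where the gripper is bolted on; the fingertips stand 173 mm ahead of it and the grasp point (between the pads) lies 155 mm ahead of it (finger_overhang is the distance from the TCP to the fingertips, in m); y points along the fingers, z is the direction in which the jaws open and shut, and the axes are right-handed (so a half turn about y gives the same grasp; the last joint's range is limited). The gripper opens to 85 mm and grips with 20 to 120 N. Pads are 22 mm wide; open, the fingers measure 114 mm over their backs; the gripper's body (76 mm by 85 mm) begins 54 mm behind the grasp point. The pads swing forward as they close: fully open they stand 13 mm farther back than shut.
Start: joints at [-1.319, 0.477, 0.022, 1.555, -0.011, 1.109, -0.083], TCP at [0.238, 0.632, 0.405] pointing down, gripper open.
Joint ranges: [-2.96, 2.96], [-0.34, 2.1], [-1.41, 1.46], [0.24, 2.44], [-1.37, 4.51], [0.17, 1.92], [-2.96, 2.96]. Speed limits (rad/s): [2.39, 2.39, 3.14, 3.14, 3.14, 3.14, 3.14].

## Interface

Orientations are given as a rotation vector (axis times angle).
In Python, from bench import get_obs, grab_frame, hand_in, finger_overhang gives the robot as it stands. The module is installed in compiled form; this text tells all that it offers.
- The arm moves only by the shell command python3 -m jog 'ROWS' [FORCE]. ROWS is JSON, a list of rows, each a list of 3 entries, a list of its own where there are three numbers: the shift along the tool's x, y, z in cm, then the turn about the tool's y in rad, then the gripper command: -1 is fully open, 1 is shut, values between are in proportion. In form: [[[x, y, z], twist, gripper], ...]. A call has 1 to 10 rows; each row is the pose to reach, as a shift and turn from the pose commanded when the call began, along the tool's axes at that moment; what a row does not reach only later rows make up. A row lasts 1/8 s, in which the tool goes at most 62.5 mm and 10.7 degrees, less where a joint would pass 70% of its speed; a pose out of reach is approached as far as the arm can. A call with a gripper value outside its range is refused whole. The fingers move at their own pace and stop on an object; FORCE is the grip in N (left out, the last holds). Time passes only in rows, so rows that repeat a pose let the fingers close. It gives the time, the measured TCP pose, the force and the opening at its end, in the units of the state.
- get_obs(): the state, without advancing time (a new reading comes with each control period).
- grab_frame(name): name is "side" or "top"; returns a dict with "image" (384x512x3 uint8, blue, green, red), "fx", "fy", "cx", "cy" (pixels), "distortion" ([k1, k2, p1, p2, k3] as OpenCV has them; the pictures are not rectified), "origin" and "rotation" of the camera in the world. Camera axes: x right, y up, looking along -z (the intrinsics and any distortion apply to the point x, -y, -z); pixel columns grow to the right and rows downward; lengths in m; the calibration is good to about 2 mm. A picture is of the moment at which its call begins. There is no depth.
- hand_in(): hands the job in, once; it reports no verdict.
The state is a dict: "clock": time; "joints": joint angles; "qvel": joint speeds; "tau": joint torques, N m; "tcp_pos": TCP position; "orientation": TCP orientation; "contact_force": force on the tool from outside, world axes, zero at the start; "moment": the same for the moment, N m; "grip_width": finger opening in m.
Only numpy, scipy, OpenCV 4.12 (cv2) and the standard library are available. Lean on these libraries where they do the work, as an engineer would, in place of code of your own. Each camera call takes 0.05 s, during which the arm holds its last target.

## Working session

There is one attempt and no reset: what is moved stays moved. The work goes in short steps, Python scripts to look and compute and a shell command to move; the robot and the scene stay as the last step left them, time stands still between calls to the robot, and variables do not carry over. Pictures are saved under pics/ and viewed, and the job is handed in when it is done.

```bash
mkdir -p pics; cat > h.py <<'E'
import numpy as np,cv2
from bench import get_obs,grab_frame,finger_overhang
def save(f,n): cv2.imwrite('pics/'+n,f['image'])
def ray(f,u,v):
    K=np.array([[f['fx'],0,f['cx']],[0,f['fy'],f['cy']],[0,0,1.]])
    p=cv2.undistortPoints(np.array([[[u,v]]],float),K,np.array(f['distortion'],float))[0,0]
    d=np.array(f['rotation'])@np.array([p[0],-p[1],-1.]); return np.array(f['origin']),d
def onz(f,u,v,z):
    o,d=ray(f,u,v); return o+d*(z-o[2])/d[2]
def proj(f,P):
    R=np.array(f['rotation']);c=R.T@(np.array(P)-np.array(f['origin']));
    K=np.array([[f['fx'],0,f['cx']],[0,f['fy'],f['cy']],[0,0,1.]])
    q=cv2.projectPoints(np.array([[c[0],-c[1],-c[2]]]),np.zeros(3),np.zeros(3),K,np.array(f['distortion'],float))[0]
    return q[0,0]
E
python3 - <<'E'
from h import *
import pickle
o=get_obs();print(o,finger_overhang)
from scipy.spatial.transform import Rotation as R
print(R.from_rotvec(o['orientation']).as_matrix().round(3))
for n in('side','top'):
    f=grab_frame(n);save(f,n+'0.png');pickle.dump(f,open(n+'0.pkl','wb'));print(n,f['origin'],f['rotation'],f['fx'],f['distortion'])
E
```

```text
{'clock': 0.0, 'joints': array([-1.31909119,  0.47781636,  0.02234938,  1.55643384, -0.01150732,
        1.10929499, -0.08310851]), 'qvel': array([-2.62341166e-03, -7.29014359e-04,  4.32922459e-04,  6.10379159e-04,
       -5.84408410e-05, -1.75983247e-03, -1.05195701e-03]), 'tau': array([ 2.72472889e-04, -5.96447682e+01,  1.60764076e+00, -2.81199396e+01,
        1.25049221e-02,  9.05635301e-03,  2.01999927e-05]), 'tcp_pos': array([0.23756297, 0.63152844, 0.40372215]), 'orientation': array([-1.55411524,  0.28253664, -0.28223081]), 'contact_force': array([-0.00351947,  0.11501914, -1.23175999]), 'moment': array([-0.02728374, -0.00283932, -0.02503098]), 'grip_width': 0.08549534227105748} 0.1734
[[ 0.936 -0.001  0.352]
 [-0.352 -0.002  0.936]
 [ 0.    -1.    -0.002]]
side [ 0.53495728 -0.91338291  0.83130048] [ 0.97470175 -0.02495744 -0.07988203] 418.2691277979228 [-0.13886086  0.          0.          0.          0.        ]
top [0.49344511 0.05438269 1.27984132] [ 0.09760582 -0.09564093 -1.59094972] 458.8865409936432 [-0.00156276  0.          0.          0.          0.        ]
```

```bash
sed -i "s/np.array(f\['rotation'\])/cv2.Rodrigues(np.array(f['rotation'],float))[0]/" h.py; cat h.py | grep Rodr
```

```text
d=cv2.Rodrigues(np.array(f['rotation'],float))[0]@np.array([p[0],-p[1],-1.]); return np.array(f['origin']),d
    R=cv2.Rodrigues(np.array(f['rotation'],float))[0];c=R.T@(np.array(P)-np.array(f['origin']));
```

View pics/side0.png

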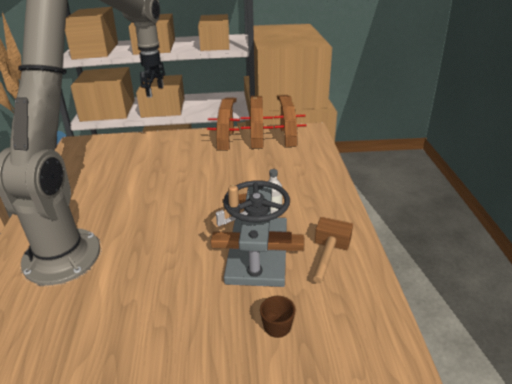

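View pics/top0.png

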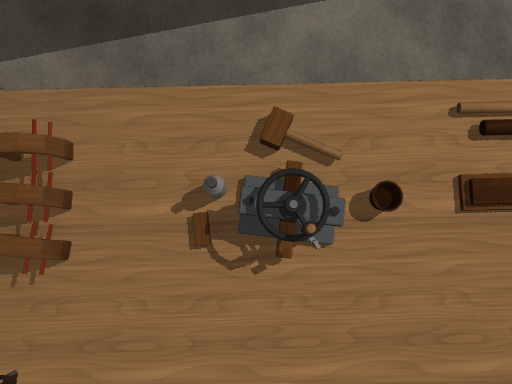

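The side view shows the wheel at (257,201) with the handle near (234,196). The top view shows the hub at (293,204), handle (311,229), pointer tip (315,243), bottle (214,186), pot (386,196), mallet (300,133) and offcut (202,230).

```bash
python3 - <<'E'
from h import *
import pickle
f=pickle.load(open('top0.pkl','rb'));s=pickle.load(open('side0.pkl','rb'))
im=f['image']
cv2.imwrite('pics/topz.png',cv2.resize(im[150:270,180:420],None,fx=3.3,fy=3.3,interpolation=cv2.INTER_CUBIC))
cv2.imwrite('pics/sidez.png',cv2.resize(s['image'][160:290,190:320],None,fx=4.5,fy=4.5,interpolation=cv2.INTER_CUBIC))
# dark rim -> ellipse
g=im.max(axis=2); m=(g<62).astype(np.uint8)
m2=np.zeros_like(m);m2[160:250,245:340]=m[160:250,245:340]
hsv=cv2.cvtColor(im,cv2.COLOR_BGR2HSV)
for (u,v) in[(293,204),(311,229),(315,243),(289,171)]: print(u,v,im[v,u],hsv[v,u])
c=onz(f,293,204,.203);h=onz(f,311,229,.257);p=onz(f,315,243,.195)
print(c,h,p,np.hypot(*(h-c)[:2]),np.hypot(*(p-c)[:2]),np.hypot(*c[:2]))
for q in(c,h,p):print(proj(s,q))
for n,u,v,z in[('glue',214,184,.15),('pot',386,196,.065),('mallethd',277,128,.06),('offcut',202,229,.028)]:print(n,onz(f,u,v,z))
E
```

```text
293 204 [ 99  97 101] [165  10 101]
311 229 [ 58  91 126] [ 15 138 126]
315 243 [113 116 122] [ 10  19 122]
289 171 [41 41 40] [90  6 41]
[ 0.58292343 -0.02880045  0.203     ] [ 0.52190952 -0.06280772  0.257     ] [ 0.49072762 -0.07809717  0.195     ] 0.06985120435301613 0.10454776379428171 0.5836344677639206
[255.56585709 194.28181667]
[231.21516157 185.73381104]
[220.24041866 210.35883598]
glue [0.64150156 0.16160511 0.15      ]
pot [ 0.61017086 -0.28732426  0.065     ]
mallethd [ 0.80306819 -0.00290434  0.06      ]
offcut [0.53487476 0.20712001 0.028     ]
```

View pics/topz.png

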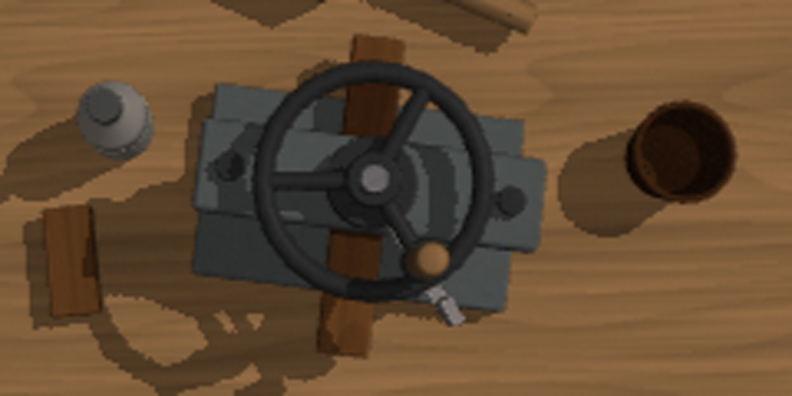

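View pics/sidez.png

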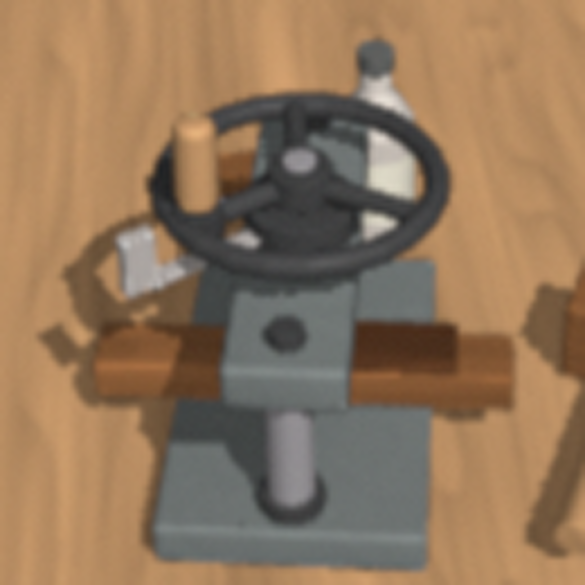

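```bash
cat >> h.py <<'E'
def tri(f,a,s,b):
    A=np.zeros((3,3));r=np.zeros(3)
    for o,d in(ray(f,*a),ray(s,*b)):
        d=d/np.linalg.norm(d);M=np.eye(3)-np.outer(d,d);A+=M;r+=M@o
    return np.linalg.solve(A,r)
E
python3 - <<'E'
from h import *
import pickle
f=pickle.load(open('top0.pkl','rb'));s=pickle.load(open('side0.pkl','rb'))
T=lambda u,v:(u/3.3+180-.35,v/3.3+150-.35); S=lambda u,v:(u/4.5+190-.4,v/4.5+160-.4)
c=tri(f,T(375,180),s,S(299,160)); h=tri(f,T(427,259),s,S(195,121));p=tri(f,T(447,309),s,S(137,231))
print(c,h,p)
for q in(h,p):
    w=(q-c)[:2];print(np.hypot(*w)*1000,np.degrees(np.arctan2(w[1],w[0])))
# outer rim: colour mask ellipse
im=f['image'];m=(im.max(2)<60).astype(np.uint8)
pts=[]
for a in np.arange(0,360,4):
    for r in np.arange(42,28,-.25):
        u=293.3+r*np.cos(np.radians(a));v=204.2+r*np.sin(np.radians(a))
        if cv2.getRectSubPix(im,(1,1),(u,v)).max()<52: pts.append((u,v));break
pts=np.array(pts,np.float32);e=cv2.fitEllipse(pts);print(e,onz(f,*e[0],.19))
E
```

```text
[ 0.5833537  -0.02964287  0.20067133] [ 0.52501141 -0.05907457  0.25190625] [ 0.49009277 -0.07849454  0.19353443]
65.34559782698828 -153.23061162919086
105.28098764713053 -152.35368358991815
((291.0027770996094, 205.5799560546875), (72.51998901367188, 79.94319915771484), 87.58478546142578) [ 0.58034025 -0.02493318  0.19      ]
```

```bash
python3 -m jog '[[[0,-3,0],0,1],[[0,-6,0],-0.15,1],[[0,-8,0],-0.3,1],[[0,-8,0],-0.45,1]]' 20; python3 -c "
from h import *
o=get_obs();print(o['joints'].round(3),o['tcp_pos'],o['grip_width'])"
```

```text
clock: 0.6
tcp_pos: [0.2378, 0.632, 0.4865]
orientation: [-1.567, -0.075, 0.074]
contact_force: [0.1, 0.0, -0.4]
grip_width: 0.0124
[-1.26   0.422 -0.062  1.451  0.027  1.266  0.341] [0.23775993 0.632004   0.48651097] 0.012445322262088575
```

```bash
cat >> h.py <<'E'
from scipy.spatial.transform import Rotation as Ro
C=np.array([.5832,-.0293]);PH0=-152.2
def frame():
    o=get_obs();return o['tcp_pos'],Ro.from_rotvec(o['orientation']).as_matrix()
def rows(targets,p0=None,R0=None):
    if p0 is None:p0,R0=frame()
    a0=np.degrees(np.arctan2(R0[1,0],R0[0,0]))
    for x,y,z,a in targets:
        s=R0.T@(np.array([x,y,z])-p0)*100
        tw=(a0-a+180)%360-180
        print([s.round(2).tolist(),round(np.radians(tw),3)])
E
python3 - <<'E'
from h import *
p,R=frame();print(R.round(3),np.degrees(np.arctan2(R[1,0],R[0,0])))
rows([(.36,.3,.49,40),(.497,-.102,.49,58)])
E
```

```text
[[ 0.995  0.001 -0.095]
 [ 0.095  0.003  0.995]
 [ 0.001 -1.     0.003]] 5.44317174987744
[[9.02, -0.43, -34.21], np.float64(-0.603)]
[[18.84, -0.53, -75.53], np.float64(-0.917)]
```

```bash
python3 -m jog '[[[1.5,0,-5],-0.1,1],[[3,0,-10.5],-0.2,1],[[4.5,0,-16],-0.3,1],[[6,0,-22],-0.4,1],[[7.5,0,-28],-0.5,1],[[9,0,-34],-0.6,1],[[10.5,0,-40],-0.7,1],[[12,0,-46],-0.8,1],[[13,0,-52],-0.9,1],[[14,0,-56],-0.9,1]]' 20; python3 - <<'E'
from h import *
p,R=frame();o=get_obs();print(p,o['joints'].round(3),np.degrees(np.arctan2(R[1,0],R[0,0])))
rows([(.497,-.102,.49,58),(.497,-.102,.40,58)])
E
```

```text
clock: 1.85
tcp_pos: [0.4275, 0.0836, 0.4846]
orientation: [-1.43, -0.77, 0.771]
contact_force: [0.8, 0.0, -0.7]
grip_width: -0.0004
[0.42753676 0.08359592 0.48459204] [-0.562 -0.015  0.224  2.001  0.004  1.156  2.22 ] 56.634889871102324
[[-11.68, -0.54, -16.01], np.float64(-0.024)]
[[-11.68, 8.46, -16.01], np.float64(-0.024)]
```

```bash
python3 -m jog '[[[-3,0,-4],0,1],[[-6,0,-8],0,1],[[-9,0,-12],0,1],[[-11.7,-0.5,-16],0,1],[[-11.7,-0.5,-16],0,1],[[-11.7,4,-16],0,1],[[-11.7,8.5,-16],0,1],[[-11.7,8.5,-16],0,1]]' 20; python3 - <<'E'
from h import *
p,R=frame();o=get_obs();print(p,o['joints'].round(3),np.degrees(np.arctan2(R[1,0],R[0,0])))
for n in('top','side'):save(grab_frame(n),n+'1.png')
f=grab_frame('top');im=f['image'];cv2.imwrite('pics/topz1.png',cv2.resize(im[150:290,220:420],None,fx=4,fy=4,interpolation=cv2.INTER_CUBIC))
f=grab_frame('side');im=f['image'];cv2.imwrite('pics/sidez1.png',cv2.resize(im[100:250,160:340],None,fx=4,fy=4,interpolation=cv2.INTER_CUBIC))
E
```

```text
clock: 2.85
tcp_pos: [0.4956, -0.0977, 0.3969]
orientation: [-1.425, -0.767, 0.777]
contact_force: [0.3, -0.1, 1.0]
grip_width: -0.0
[ 0.49564454 -0.0977364   0.39691322] [-0.306  0.214  0.438  1.985 -0.108  0.973  2.747] 56.788237912586524
```

View pics/topz1.png

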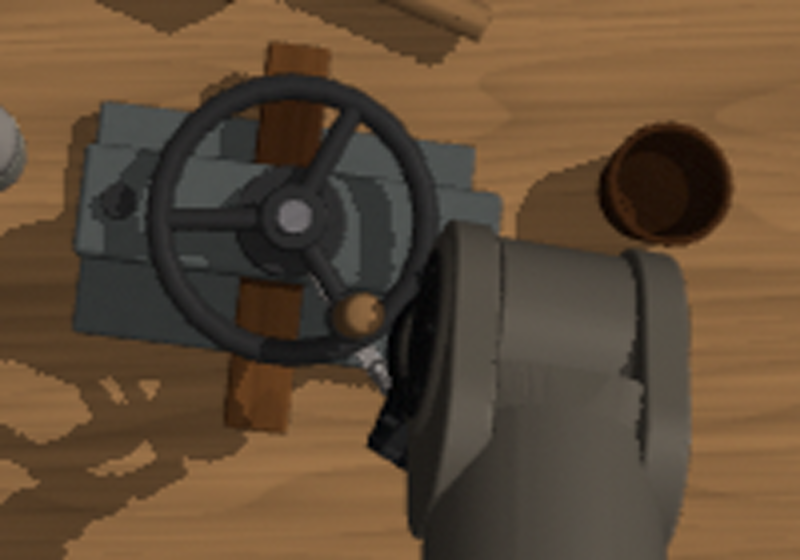

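View pics/sidez1.png

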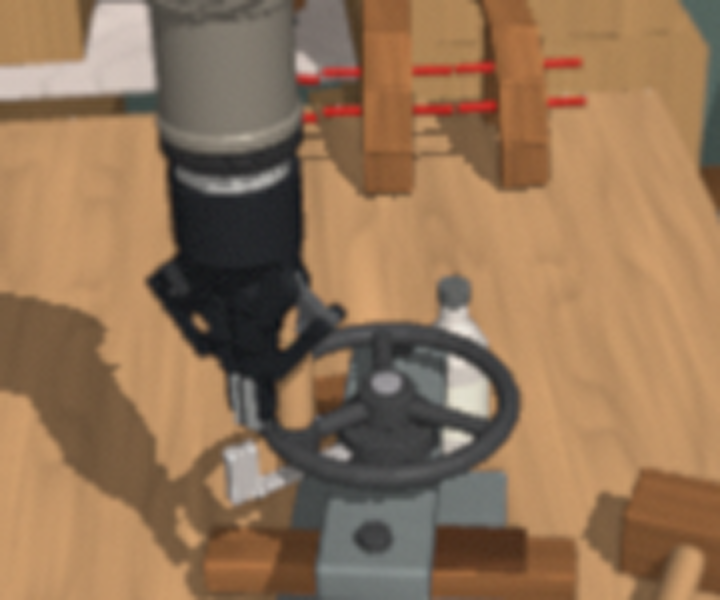

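```bash
cat >> h.py <<'E'
def push(psis,d=.0235,z=None,amax=57,extra=0):
    p0,R0=frame();z=p0[2] if z is None else z
    t=[]
    for s in psis:
        a=min(amax,PH0+270-s);ph=np.radians(PH0-s)
        q=C+.068*np.array([np.cos(ph),np.sin(ph)])-d*np.array([np.cos(np.radians(a)),np.sin(np.radians(a))])
        t.append((q[0],q[1],z,a))
    rows(t,p0,R0)
def now(d=.0235):
    p,R=frame();o=get_obs();a=np.degrees(np.arctan2(R[1,0],R[0,0]))
    h=p[:2]+d*R[:2,0]-C
    print('t',o['clock'],'tcp',p.round(4),'a',a.round(1),'j7',o['joints'][6].round(2),'F',np.round(o['contact_force'],1),'grip',round(float(o['grip_width']),4),'tool y',R[:,1].round(3))
    print('contact-pt r',(np.hypot(*h)*1000).round(1),'psi',round((PH0-np.degrees(np.arctan2(h[1],h[0])))%360,1))
E
python3 -c "
from h import *
now();push(np.arange(-6,49,6),z=.397)"
```

```text
t 3.05 tcp [ 0.4978 -0.0988  0.4016] a 56.8 j7 2.75 F [-0.6  0.3  1.2] grip 0.0001 tool y [ 0.003  0.    -1.   ]
contact-pt r 88.0 psi 353.3
[[1.88, 0.47, -0.69], np.float64(-0.004)]
[[2.19, 0.47, -0.05], np.float64(-0.004)]
[[2.57, 0.47, 0.56], np.float64(-0.004)]
[[3.01, 0.46, 1.12], np.float64(-0.004)]
[[3.5, 0.46, 1.63], np.float64(-0.004)]
[[4.04, 0.46, 2.09], np.float64(-0.004)]
[[4.63, 0.46, 2.49], np.float64(-0.004)]
[[5.26, 0.46, 2.82], np.float64(-0.004)]
[[5.92, 0.47, 3.09], np.float64(-0.004)]
[[6.61, 0.47, 3.29], np.float64(-0.004)]
```

```bash
python3 -m jog '[[[1,0.3,-0.3],0,1],[[1.8,0.4,-0.4],0,1],[[2.2,0.4,0],0,1],[[2.6,0.4,0.6],0,1],[[3,0.4,1.1],0,1],[[3.5,0.4,1.6],0,1],[[4,0.4,2.1],0,1]]' ; python3 - <<'E'
from h import *
now()
f=grab_frame('top');im=f['image'];cv2.imwrite('pics/topz2.png',cv2.resize(im[150:290,220:420],None,fx=4,fy=4,interpolation=cv2.INTER_CUBIC))
f=grab_frame('side');im=f['image'];cv2.imwrite('pics/sidez2.png',cv2.resize(im[100:250,160:340],None,fx=4,fy=4,interpolation=cv2.INTER_CUBIC))
now()
E
```

```text
clock: 3.92
tcp_pos: [0.5009, -0.0549, 0.396]
orientation: [-1.431, -0.77, 0.772]
contact_force: [-4.2, -3.7, 3.3]
grip_width: 0.0002
t 3.925 tcp [ 0.5009 -0.0549  0.396 ] a 56.6 j7 2.65 F [-4.2 -3.7  3.3] grip 0.0002 tool y [-0.001 -0.001 -1.   ]
contact-pt r 69.6 psi 22.9
t 4.025 tcp [ 0.5011 -0.0538  0.3959] a 56.7 j7 2.65 F [-1.1 -2.   3.1] grip -0.0004 tool y [-0.001 -0.    -1.   ]
contact-pt r 69.3 psi 23.8
```

View pics/topz2.png

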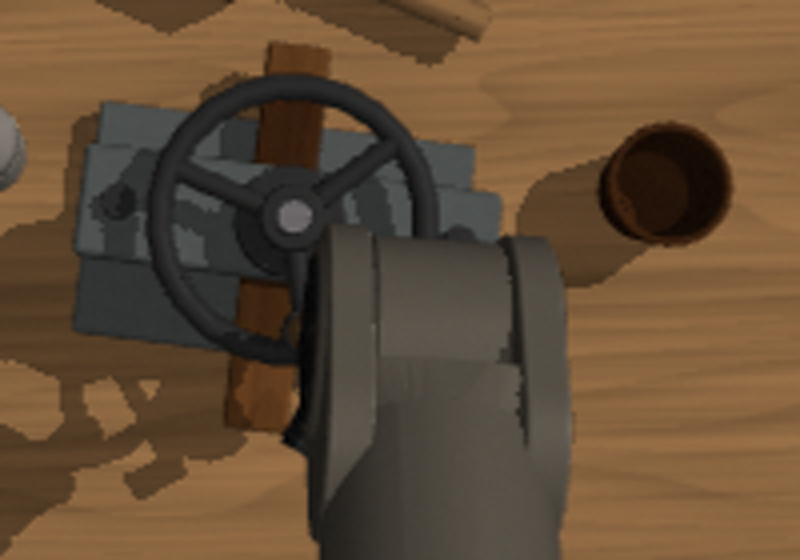

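View pics/sidez2.png

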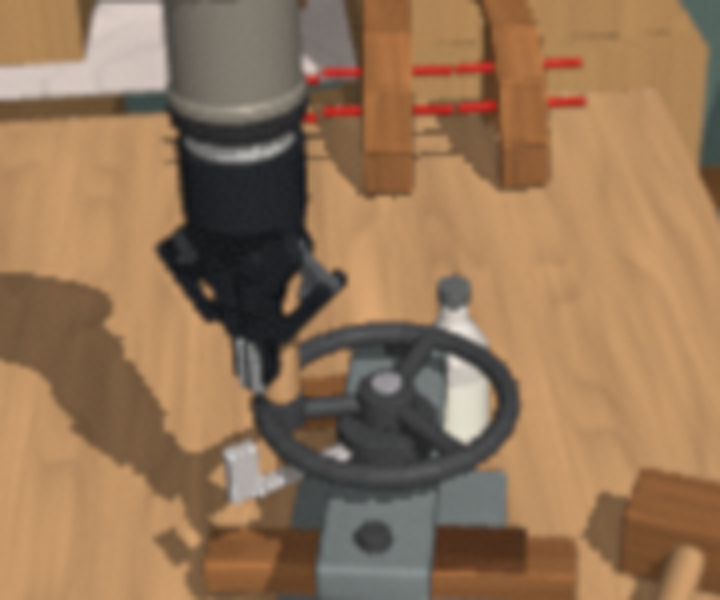

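The spoke that pointed left now points about 24° up (hub (295,215) to (185,165)), which agrees with 23.8° from the arm. The push works, so I continue round.

```bash
python3 -c "
from h import *
push(np.arange(30,85,6),z=.397)"
```

```text
[[0.69, -0.11, 0.3], np.float64(-0.004)]
[[1.32, -0.12, 0.63], np.float64(-0.004)]
[[1.98, -0.12, 0.9], np.float64(-0.004)]
[[2.66, -0.12, 1.1], np.float64(-0.004)]
[[3.36, -0.12, 1.22], np.float64(-0.004)]
[[4.07, -0.12, 1.27], np.float64(-0.004)]
[[4.79, -0.12, 1.46], np.float64(0.086)]
[[5.53, -0.12, 1.61], np.float64(0.191)]
[[6.28, -0.12, 1.67], np.float64(0.296)]
[[7.04, -0.12, 1.66], np.float64(0.401)]
```

```bash
python3 -m jog '[[[0.7,-0.1,0.3],0,1],[[1.3,-0.1,0.65],0,1],[[2,-0.1,0.9],0,1],[[2.65,-0.1,1.1],0,1],[[3.35,-0.1,1.2],0,1],[[4.05,-0.1,1.3],0,1],[[4.8,-0.1,1.45],0.085,1],[[5.55,-0.1,1.6],0.19,1],[[6.3,-0.1,1.65],0.3,1],[[7.05,-0.1,1.65],0.4,1]]' ; python3 - <<'E'
from h import *
now()
f=grab_frame('top');im=f['image'];cv2.imwrite('pics/topz3.png',cv2.resize(im[150:290,220:420],None,fx=4,fy=4,interpolation=cv2.INTER_CUBIC))
now()
push(np.arange(90,145,6),z=.397)
E
```

```text
clock: 5.28
tcp_pos: [0.5265, 0.0147, 0.3966]
orientation: [-1.521, -0.46, 0.46]
contact_force: [-3.1, -2.4, -2.9]
grip_width: -0.0
t 5.275 tcp [0.5265 0.0147 0.3966] a 33.6 j7 2.14 F [-3.1 -2.4 -2.9] grip -0.0 tool y [-0.001  0.    -1.   ]
contact-pt r 68.1 psi 84.7
t 5.325 tcp [0.5271 0.0159 0.3968] a 33.5 j7 2.14 F [-1.9 -0.5 -3. ] grip 0.0002 tool y [ 0.001  0.001 -1.   ]
contact-pt r 68.7 psi 85.7
[[0.52, -0.02, 0.13], np.float64(0.099)]
[[1.26, -0.02, 0.27], np.float64(0.204)]
[[2.01, -0.02, 0.33], np.float64(0.309)]
[[2.76, -0.02, 0.3], np.float64(0.414)]
[[3.51, -0.02, 0.2], np.float64(0.518)]
[[4.24, -0.02, 0.03], np.float64(0.623)]
[[4.95, -0.02, -0.23], np.float64(0.728)]
[[5.63, -0.02, -0.55], np.float64(0.833)]
[[6.27, -0.02, -0.95], np.float64(0.937)]
[[6.86, -0.02, -1.41], np.float64(1.042)]
```

View pics/topz3.png

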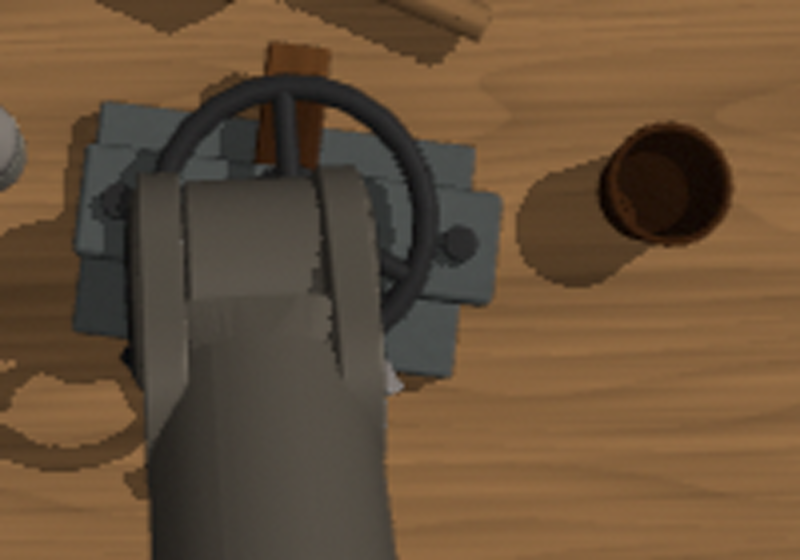

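The reference spoke now runs from the hub to about (286,95), almost straight up. That is about 86°, so it tracks well.

```bash
python3 -m jog '[[[0.5,0,0.15],0.1,1],[[1.25,0,0.25],0.2,1],[[2,0,0.35],0.31,1],[[2.75,0,0.3],0.415,1],[[3.5,0,0.2],0.52,1],[[4.25,0,0.05],0.62,1],[[4.95,0,-0.25],0.73,1],[[5.65,0,-0.55],0.83,1],[[6.25,0,-0.95],0.94,1],[[6.85,0,-1.4],1.04,1]]' ; python3 - <<'E'
from h import *
f=grab_frame('side');im=f['image'];cv2.imwrite('pics/sidez4.png',cv2.resize(im[100:250,160:340],None,fx=4,fy=4,interpolation=cv2.INTER_CUBIC))
now()
push(np.arange(150,205,6),z=.397)
E
```

```text
clock: 6.58
tcp_pos: [0.5913, 0.0425, 0.3968]
orientation: [-1.54, 0.353, -0.352]
contact_force: [-3.2, 1.4, -1.4]
grip_width: -0.0001
t 6.625 tcp [0.5923 0.0425 0.3969] a -26.0 j7 1.2 F [ 0.4  0.5 -0.1] grip 0.0003 tool y [ 0.001  0.002 -1.   ]
contact-pt r 68.5 psi 143.9
[[0.73, -0.01, 0.16], np.float64(0.109)]
[[1.47, -0.01, 0.29], np.float64(0.214)]
[[2.22, -0.0, 0.34], np.float64(0.318)]
[[2.98, -0.0, 0.31], np.float64(0.423)]
[[3.72, -0.0, 0.21], np.float64(0.528)]
[[4.45, -0.0, 0.02], np.float64(0.632)]
[[5.16, -0.0, -0.24], np.float64(0.737)]
[[5.83, -0.01, -0.57], np.float64(0.842)]
[[6.47, -0.01, -0.97], np.float64(0.947)]
[[7.06, -0.01, -1.44], np.float64(1.051)]
```

View pics/sidez4.png

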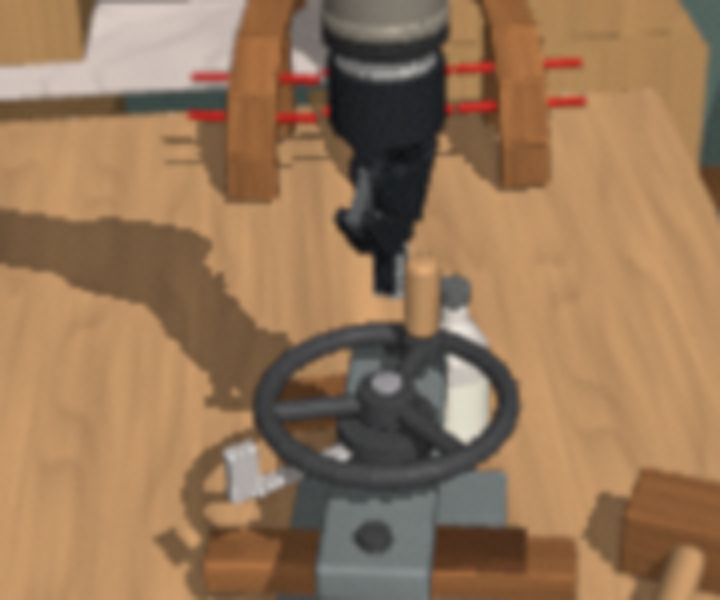

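The side view shows the fingers at (390,275) standing just behind the handle at (422,295), pushing cleanly.

```bash
python3 -m jog '[[[0.75,0,0.15],0.11,1],[[1.45,0,0.3],0.215,1],[[2.2,0,0.35],0.32,1],[[3,0,0.3],0.425,1],[[3.7,0,0.2],0.53,1],[[4.45,0,0],0.63,1],[[5.15,0,-0.25],0.735,1],[[5.85,0,-0.55],0.84,1],[[6.45,0,-0.95],0.945,1],[[7.05,0,-1.45],1.05,1]]' ; python3 - <<'E'
from h import *
f=grab_frame('side');im=f['image'];cv2.imwrite('pics/sidez5.png',cv2.resize(im[100:250,160:340],None,fx=4,fy=4,interpolation=cv2.INTER_CUBIC))
now()
push(np.arange(210,265,6),z=.397)
E
```

```text
clock: 7.88
tcp_pos: [0.6494, -0.0005, 0.397]
orientation: [-1.239, 1.155, -1.153]
contact_force: [-0.4, 3.9, -0.0]
grip_width: -0.0001
t 7.925 tcp [ 0.6495 -0.0018  0.397 ] a -86.1 j7 0.39 F [-0.   3.2 -1. ] grip 0.0002 tool y [ 0.003  0.002 -1.   ]
contact-pt r 68.0 psi 204.4
[[0.68, 0.0, 0.21], np.float64(0.107)]
[[1.42, 0.0, 0.34], np.float64(0.212)]
[[2.18, 0.0, 0.39], np.float64(0.316)]
[[2.93, -0.0, 0.36], np.float64(0.421)]
[[3.67, -0.0, 0.26], np.float64(0.526)]
[[4.4, -0.0, 0.07], np.float64(0.631)]
[[5.11, -0.01, -0.18], np.float64(0.735)]
[[5.79, -0.01, -0.51], np.float64(0.84)]
[[6.43, -0.01, -0.91], np.float64(0.945)]
[[7.02, -0.01, -1.38], np.float64(1.049)]
```

View pics/sidez5.png

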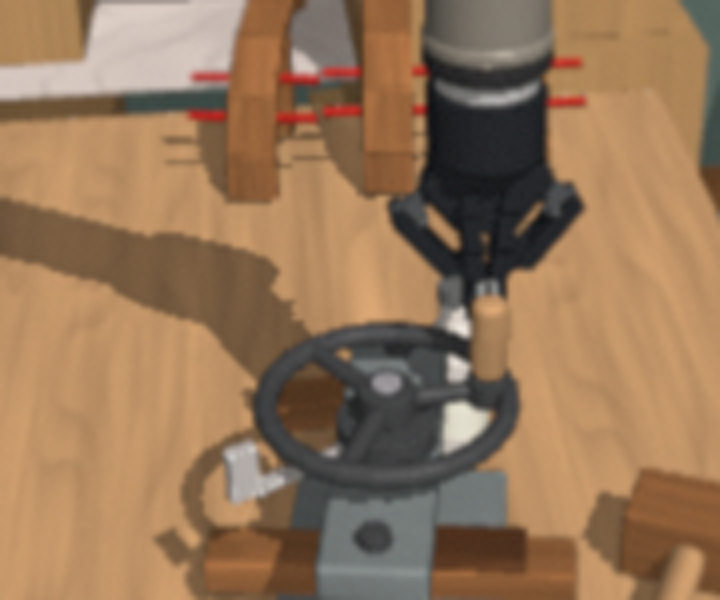

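The handle is now on the right of the wheel at (490,335) with the fingers right behind it. I continue.

```bash
python3 -m jog '[[[0.7,0,0.2],0.105,1],[[1.4,0,0.35],0.21,1],[[2.2,0,0.4],0.315,1],[[2.95,0,0.35],0.42,1],[[3.65,0,0.25],0.525,1],[[4.4,0,0.05],0.63,1],[[5.1,0,-0.2],0.735,1],[[5.8,0,-0.5],0.84,1],[[6.45,0,-0.9],0.945,1],[[7,0,-1.4],1.05,1]]' ; python3 - <<'E'
from h import *
f=grab_frame('side');im=f['image'];cv2.imwrite('pics/sidez6.png',cv2.resize(im[100:250,160:340],None,fx=4,fy=4,interpolation=cv2.INTER_CUBIC))
now()
push(np.arange(270,325,6),z=.397)
E
```

```text
clock: 9.18
tcp_pos: [0.6408, -0.0723, 0.3971]
orientation: [-0.573, 1.881, -1.881]
contact_force: [2.5, 1.8, -1.8]
grip_width: 0.0001
t 9.225 tcp [ 0.64   -0.0734  0.397 ] a -146.2 j7 -0.38 F [ 2.8  1.6 -0.8] grip -0.0 tool y [ 0.003  0.001 -1.   ]
contact-pt r 68.2 psi 264.7
[[0.64, -0.0, 0.19], np.float64(0.104)]
[[1.38, -0.0, 0.32], np.float64(0.209)]
[[2.13, -0.01, 0.37], np.float64(0.314)]
[[2.88, -0.01, 0.35], np.float64(0.419)]
[[3.63, -0.01, 0.24], np.float64(0.523)]
[[4.36, -0.01, 0.06], np.float64(0.628)]
[[5.07, -0.01, -0.2], np.float64(0.733)]
[[5.74, -0.02, -0.52], np.float64(0.837)]
[[6.38, -0.02, -0.92], np.float64(0.942)]
[[6.98, -0.02, -1.39], np.float64(1.047)]
```

View pics/sidez6.png

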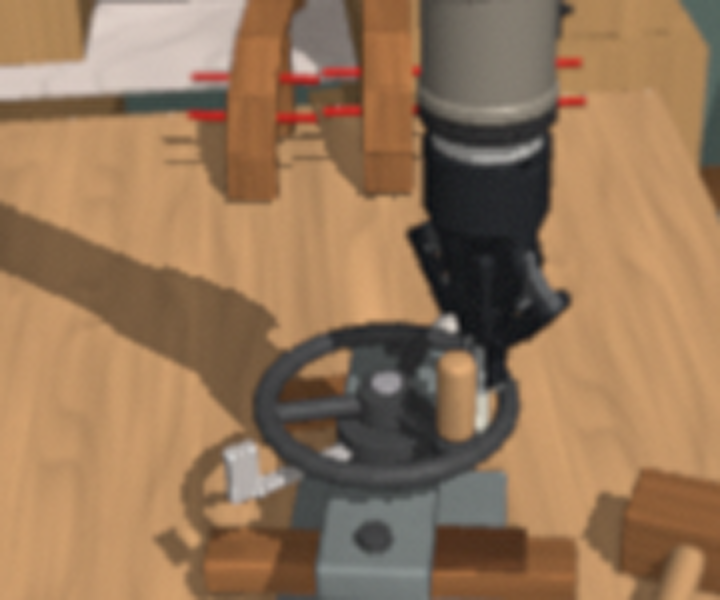

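The handle has come round to the near right, at (458,395), with the fingers still behind it. The wheel is at about 265°, and I continue towards 324°.

```bash
python3 -m jog '[[[0.65,0,0.2],0.105,1],[[1.4,0,0.3],0.21,1],[[2.15,0,0.35],0.315,1],[[2.9,0,0.35],0.42,1],[[3.65,0,0.25],0.525,1],[[4.35,0,0.05],0.63,1],[[5.05,0,-0.2],0.735,1],[[5.75,0,-0.5],0.84,1],[[6.4,0,-0.9],0.94,1],[[7,0,-1.4],1.045,1]]' ; python3 - <<'E'
from h import *
f=grab_frame('side');im=f['image'];cv2.imwrite('pics/sidez7.png',cv2.resize(im[100:250,160:340],None,fx=4,fy=4,interpolation=cv2.INTER_CUBIC))
f=grab_frame('top');im=f['image'];cv2.imwrite('pics/topz7.png',cv2.resize(im[150:290,220:420],None,fx=4,fy=4,interpolation=cv2.INTER_CUBIC))
now()
push([330,336,341,346,350,353,355],z=.397)
E
```

```text
clock: 10.48
tcp_pos: [0.5745, -0.1012, 0.3971]
orientation: [-0.455, -1.972, 1.974]
contact_force: [3.0, -1.7, -2.0]
grip_width: 0.0003
t 10.575 tcp [ 0.5737 -0.1012  0.3969] a 154.2 j7 -1.18 F [-0.5  0.   1.2] grip 0.0005 tool y [ 0.001 -0.001 -1.   ]
contact-pt r 68.9 psi 324.2
[[0.69, -0.01, 0.13], np.float64(0.112)]
[[1.44, -0.01, 0.26], np.float64(0.217)]
[[2.06, -0.01, 0.3], np.float64(0.304)]
[[2.69, -0.01, 0.29], np.float64(0.392)]
[[3.19, -0.01, 0.25], np.float64(0.462)]
[[3.56, -0.01, 0.19], np.float64(0.514)]
[[3.81, -0.01, 0.14], np.float64(0.549)]
```

View pics/sidez7.png

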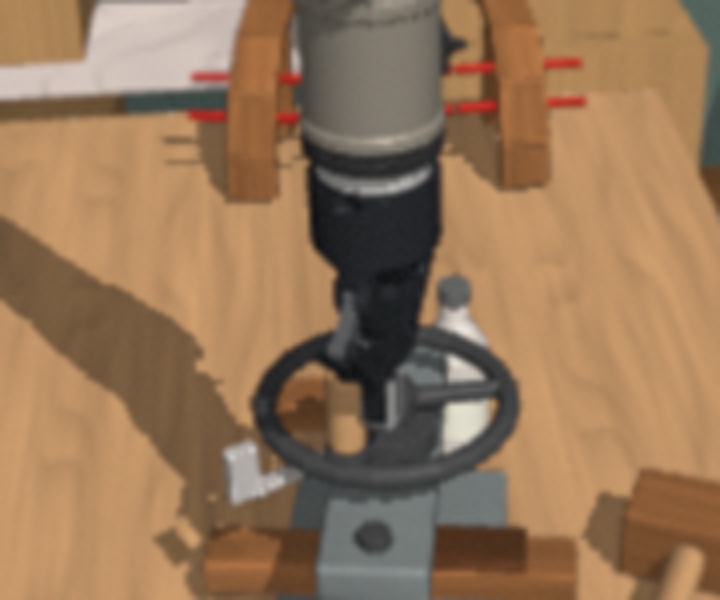

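View pics/topz7.png

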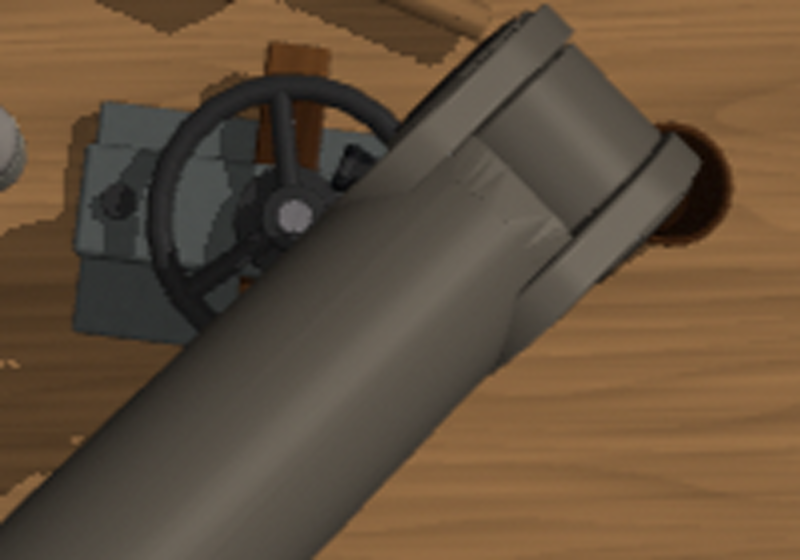

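```bash
python3 -m jog '[[[0.7,0,0.15],0.11,1],[[1.45,0,0.25],0.215,1],[[2.05,0,0.3],0.305,1],[[2.7,0,0.3],0.39,1],[[3.2,0,0.25],0.46,1],[[3.55,0,0.2],0.515,1],[[3.8,0,0.15],0.55,1],[[3.8,0,0.15],0.55,1]]' ; python3 - <<'E'
from h import *
f=grab_frame('top');im=f['image'];cv2.imwrite('pics/topz8.png',cv2.resize(im[150:290,220:420],None,fx=4,fy=4,interpolation=cv2.INTER_CUBIC))
now()
push([358,360],z=.397)
E
```

```text
clock: 11.58
tcp_pos: [0.5389, -0.0864, 0.397]
orientation: [-0.883, -1.617, 1.617]
contact_force: [1.7, -3.1, -0.5]
grip_width: 0.0001
t 11.625 tcp [ 0.539  -0.0864  0.397 ] a 122.8 j7 -1.75 F [ 0.6 -3.1  0.5] grip 0.0002 tool y [ 0.001 -0.001 -1.   ]
contact-pt r 68.1 psi 354.5
[[0.41, -0.0, 0.1], np.float64(0.052)]
[[0.66, -0.0, 0.17], np.float64(0.086)]
```

View pics/topz8.png

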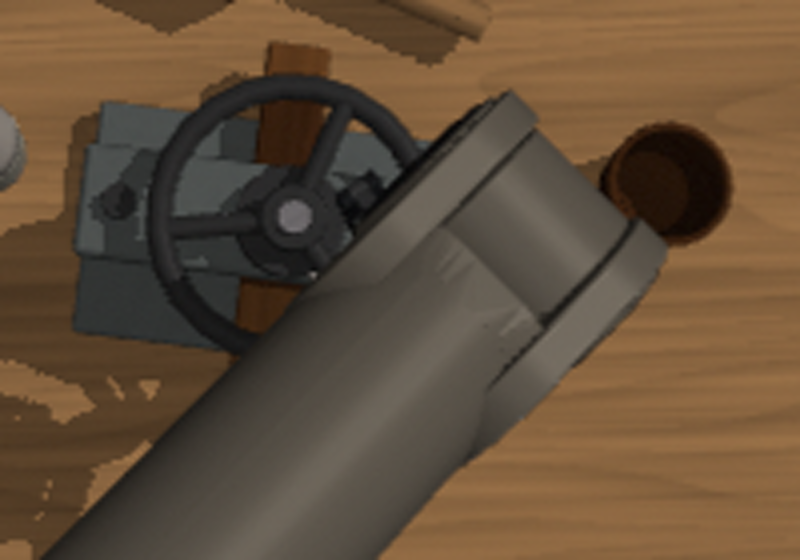

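The left spoke points a few degrees below where it was at the start, so the wheel is at about 355°. I nudge it to about 360° and then back away.

```bash
python3 -m jog '[[[0.4,0,0.1],0.05,1],[[0.6,0,0.15],0.08,1],[[0.6,0,0.15],0.08,1],[[-0.5,0,0.15],0.08,1],[[-1.5,0,0.15],0.08,1],[[-1.5,0,0.15],0.08,1],[[-1.5,-4,0.15],0.08,1],[[-1.5,-8,0.15],0.08,1]]'; python3 -c "
from h import *
now(); rows([(.45,-.25,.48,118)])"
```

```text
clock: 12.62
tcp_pos: [0.5453, -0.0994, 0.4771]
orientation: [-0.936, -1.557, 1.559]
contact_force: [0.3, -0.5, -0.0]
grip_width: -0.0003
t 12.625 tcp [ 0.5453 -0.0994  0.4771] a 117.9 j7 -1.97 F [ 0.3 -0.5 -0. ] grip -0.0003 tool y [-0.002 -0.    -1.   ]
contact-pt r 69.5 psi 342.6
[[-8.85, -0.26, 15.47], np.float64(-0.001)]
```

```bash
python3 -c "
from h import *
rows([(.5,.1,.5,118),(.4,.35,.5,118)])"
```

```text
[[19.74, -2.29, -5.33], np.float64(-0.001)]
[[46.51, -2.28, -8.2], np.float64(-0.001)]
```

```bash
python3 -m jog '[[[0,-2.3,0],0,1],[[5,-2.3,-1.3],0,1],[[10,-2.3,-2.6],0,1],[[15,-2.3,-4],0,1],[[20,-2.3,-5.4],0,1],[[25,-2.3,-6],0,1],[[30,-2.3,-6.5],0,1],[[36,-2.3,-7],0,1],[[41,-2.3,-7.5],0,1],[[46,-2.3,-8],0,1]]'; python3 - <<'E'
from h import *
import pickle
now()
f=grab_frame('top');im=f['image'];cv2.imwrite('pics/topz9.png',cv2.resize(im[150:270,180:420],None,fx=3.3,fy=3.3,interpolation=cv2.INTER_CUBIC))
s=grab_frame('side');save(s,'side9.png')
a=pickle.load(open('top0.pkl','rb'))['image'];b=pickle.load(open('side0.pkl','rb'))['image']
cv2.imwrite('pics/diff9.png',cv2.absdiff(im,a))
E
```

```text
clock: 13.88
tcp_pos: [0.3995, 0.3456, 0.4999]
orientation: [-0.935, -1.56, 1.558]
contact_force: [0.0, -0.2, 0.2]
grip_width: 0.0003
t 13.875 tcp [0.3995 0.3456 0.4999] a 118.0 j7 -2.95 F [ 0.  -0.2  0.2] grip 0.0003 tool y [-0.001  0.002 -1.   ]
contact-pt r 440.9 psi 91.6
```

View pics/topz9.png

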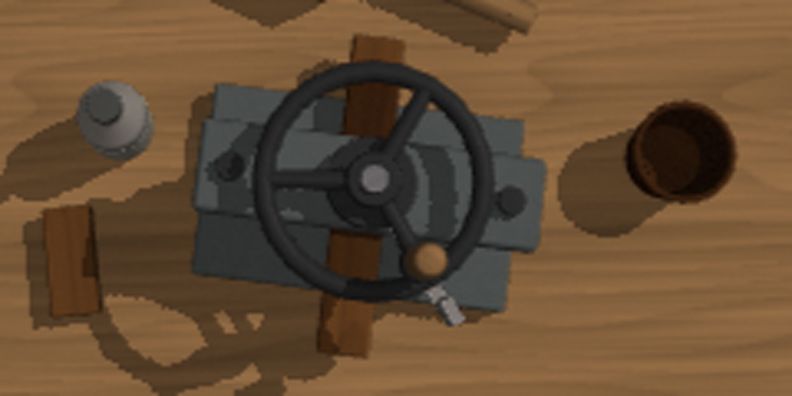

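View pics/side9.png

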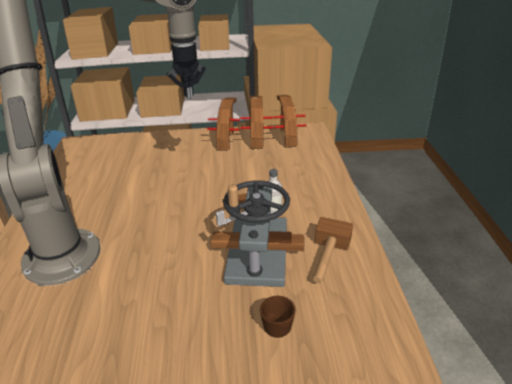

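View pics/diff9.png

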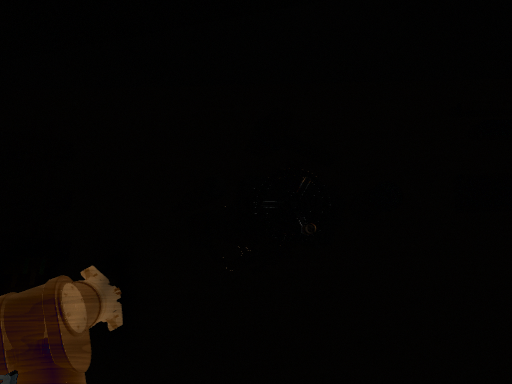

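The handle stands at (426,260) in the crop against (427,259) at the start, and nothing else differs between the pictures. Joint 7 is close to its limit, so I ease it back before handing in.

```bash
python3 -m jog '[[[0,0,0],-0.1,1],[[0,0,0],-0.25,1],[[0,0,0],-0.4,1],[[0,0,0],-0.5,1],[[0,0,0],-0.5,1],[[0,0,0],-0.5,1]]'; python3 -c "
from h import *
now()
from bench import hand_in
print(hand_in())"
```

```text
clock: 14.72
tcp_pos: [0.4006, 0.344, 0.4997]
orientation: [-0.569, -1.888, 1.888]
contact_force: [-1.3, -0.1, 1.0]
grip_width: 0.0
t 14.725 tcp [0.4006 0.344  0.4997] a 146.5 j7 -2.58 F [-1.3 -0.1  1. ] grip 0.0 tool y [-0.  0. -1.]
contact-pt r 436.0 psi 90.2
the job is handed in; nothing more can be done
None
```

I turned the hand wheel one full turn clockwise with the shut fingers, pushing only on the outside of the handle. Then I backed off, lifted and moved the arm well clear, and handed in at 14.7 s. No verdict was reported.

- **Wheel:** In the last top view the handle is back at the pointer, at crop pixel (426,260) against (427,259) before the turn. I judge that to be about 1° from a full turn, against an allowance of 10°.
- **Bystanders:** Comparing the top pictures from before and after shows no change at the bottle, pot, mallet or offcut, and the side view looks unchanged.
- **Forces:** Readings between moves stayed at about 7 N or less. After the retreat, about 1.5 N or less showed in free air, which is the level the sensor shows there.
- **Close call:** On the way out, joint 7 came to −2.95 rad, with its limit at −2.96. I turned it back to −2.58 before handing in.

No check failed or disagreed by more than the camera's few millimetres.

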